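Hold a mounting plate against the sprung stop

ROBOT

A 6-joint arm with a two-finger parallel gripper is mounted at the origin on a cart in front of the work surface, level with it; the furniture and walls round the work are solid. World frame = base frame: x ahead of the robot, y to its left, z up, the work surface at z = 0. Lengths are in m, angles in rad, forces in N, time in s.
With the tool pointing down it reaches from about 0.375 to 0.9 m from the base axis. Payload 3.1 kg.
Tool frame: the origin (TCP) lies at the very end of the fingers, on their centre line; the grasp point (between the pads) lies 19 mm behind it (manip.grasp_offset is the distance from the TCP to the grasp point, in m); x points along the fingers, z is the direction in which the jaws open and shut, and the axes are right-handed (so a half turn about x gives the same grasp; the last joint's range is limited). The gripper opens to 85 mm and grips with 20 to 120 N. Pads are 22 mm wide; open, the fingers measure 114 mm over their backs; the gripper's body (76 mm by 85 mm) begins 54 mm behind the grasp point. The pads swing forward as they close: fully open they stand 13 mm farther back than shut.
Start: joints at [1.153, 0.527, 1.433, -0, 1.181, -0.178], TCP at [0.148, 0.607, 0.231] pointing down, gripper open.
Joint ranges: [-3.08, 3.08], [-0.75, 2.2], [0.22, 2.44], [-1.43, 4.57], [0, 2.65], [-2.85, 2.85]. Speed limits (rad/s): [2.79, 2.79, 3.14, 3.14, 3.14, 3.14].

INTERFACE

Orientations are given as a unit quaternion [x, y, z, w].
In Python, from station import manip gives the robot as it stands.
- The arm moves only by the tool send_rows, never from a script. Its argument "steps" is a list that holds one entry, the list of rows, each a list of 5 numbers: the closure, from 0 (fully open) to 1 (shut), then the shift along the world's x, y, z in m, then the turn about the world's z in rad. A call has 1 to 8 rows; each row is the pose to reach, as a shift and turn from the pose commanded when the call began; what a row does not reach only later rows make up. A row lasts 1/8 s, in which the tool goes at most 62.5 mm and 10.7 degrees, less where a joint would pass 70% of its speed; a pose out of reach is approached as far as the arm can. A call with a gripper value outside its range is refused whole. The fingers move at their own pace and stop on an object; "grip_force" is the grip in N (left out, the last holds). Time passes only in rows, so rows that repeat a pose let the fingers close. It gives the time, the measured TCP pose, the force and the opening at its end, in the units of the state.
- manip.sense(): the state, without advancing time (a new reading comes with each control period).
- manip.snapshot(name): name is "scene" or "top"; returns the picture (480x640x3 uint8, red, green, blue); there is no depth.
- manip.camera_params(name): a dict with "fx", "fy", "cx", "cy" (pixels), "T" (4x4, takes a point from camera to world coordinates). Camera axes: x right, y down, z forward; pixel columns grow to the right and rows downward; lengths in m; the calibration is good to about 2 mm. A picture is of the moment at which its call begins. camera_params takes no time and is no camera call.
- manip.sign_off(): hands the job in, once; it reports no verdict.
The state is a dict: "t": time; "q": joint angles; "qd": joint speeds; "tau": joint torques, N m; "tcp_pos": TCP position; "tool_rot": TCP orientation; "force": force on the tool from outside, world axes, zero at the start; "ft_torque": the same for the moment, N m; "finger_gap": opening from 0.0 (shut) to 1.0 (fully open).
Only numpy, scipy, OpenCV 4.12 (cv2) and the standard library are available. Lean on these libraries where they do the work, as an engineer would, in place of code of your own. Each camera call takes 0.05 s, during which the arm holds its last target.

TASK

Take the metal mounting plate out of the upright card rack and turn it so that its flat face, not the face with the four standoffs, meets the fork-shaped sprung stop of the fixture. Press it squarely against the stop with its lower and side edges flush with the stop's, hard enough to push the stop back about half of its travel (8 N, front face level with the two fixed index posts) but never to its end, and finish while still holding and pressing it there, so that a colleague can drive the screws. Leave the flask, beaker, weight and screwdriver where they are.

Things in the scene. Friction and masses are not known exactly. Their poses are not given: they have to be found in the camera images.
- plate: Loose aluminium plate on its long edge, 8 thick (x) x 120 wide (y) x 90 mm high (z), about 0.25 kg. Origin: middle of lower edge, mid-thickness. +x: flat face; on the -x face four round standoffs, 8 mm diameter, 10 long, at y +-42, z 20 and 74 mm. Starts upright in the rack, flat face to the robot's left, +x opposite to the rack's +x. Pinch its thickness from above, mid upper edge.
- plate_flat (a point): Centre of the plate's flat face, 4 mm along +x from mid-thickness and 45 mm above the lower edge; axes as the plate's
- plate_studs (a point): Point midway between the four standoffs' tips: 14 mm along the plate's -x from mid-thickness, 45 mm above the lower edge
- rack: Fixed grey card rack: foot 70 (x) x 156 (y) x 8 mm high, two upright channels, tops 52 mm above the worktop, hold the plate's side edges (overlap 8 mm, 1 mm play). The plate stands on the foot, 8 mm above the worktop, and comes out straight up. Origin: centre of underside; +y along the plate, +x to the robot's right, plus or minus some 0.5 rad.
- jig: Fixed fixture. Origin on the worktop under the middle of the stop's front face at rest; +x away from the robot, the pressing direction; y along the stop. Foot 8 mm high, x 8 to 110 mm, 166 wide. Two fixed index posts at y = +-(70 to 78) mm, up to z 37, front faces at x = 8 mm: level with the stop's front at half travel. Spring block at x 75 to 101, 42 mm high.
- stop (a joint): Travel of the sprung stop along the jig's +x, 0 at rest to 0.016 m at its end; spring 1000 N/m without preload, so 8 mm is 8 N and 16 mm is the hard end
- stop_face (a point): Middle of the lower edge of the stop's front face, 18 mm above the worktop; moves with it; axes as the jig's. Stop: steel fork 120 wide, 10 thick, 18 to 90 mm above the worktop; middle notch 64 wide, open upward from 45 mm above the worktop, takes the far finger. In place, the plate's lower edge is 18 mm above the worktop, sides flush.
- screwdriver: Flat screwdriver with a yellow handle, lying, 26 x 179 x 25 mm; origin: centre of its underside; leave alone
- cal_weight: Metal calibration weight with a knob, 27 mm diameter, 48 mm high; origin: centre of its underside; leave alone
- flask: Conical glass flask, 63 mm diameter, 106 mm high; origin: centre of its underside; leave alone
- beaker: Glass beaker, 72 mm diameter, 93 mm high; origin: centre of its underside; leave alone
Mind the look-alikes: they are no part of the job. Leave any red look-alike of the rack alone.

How it is judged:
By the outcome, as a careful person would: the job done as asked, in the order asked, and still so for the second after the job is handed in, while the arm keeps its last pose, push and grip.
It also fails if it takes over 35 s, if anything falls off the work surface, if the arm or the gripper's body presses on something with over 40 N, if the wrist force passes 120 N, or if a joint passes its speed limit or range.

## Working session

There is one attempt and no reset: what is moved stays moved. The work goes in short steps, Python scripts to look and compute and a tool call to move; the robot and the scene stay as the last step left them, time stands still between calls to the robot, and variables do not carry over. Pictures are saved under pics/ and viewed, and the job is handed in when it is done.

Besides the shell and the picture viewer there is one more tool, called after "Call:" in YAML: its name, and indented under it one key for each argument. send_rows: Moves the arm, as the interface text tells. Its arguments: {"type":"object","properties":{"steps":{"type":"array","items":{"type":"array","items":{"type":"array","items":{"type":"number"}}}},"grip_force":{"type":"number"}},"required":["steps"]}

```bash
mkdir -p pics; ls
python3 - <<'E'
from station import manip
import cv2
s=manip.sense(); print({k:s[k] for k in s})
for n in("scene","top"):
    cv2.imwrite(f"pics/{n}0.png",manip.snapshot(n)[:,:,::-1]); print(n,manip.camera_params(n))
E
```

```text
pics
{'t': 0.0, 'q': array([ 1.15247802e+00,  5.28508674e-01,  1.43391862e+00, -2.29862595e-05,
        1.18143167e+00, -1.78525937e-01]), 'qd': array([-0.00082553,  0.00049362,  0.00012874, -0.00096567, -0.00076654,
       -0.00058778]), 'tau': array([-1.04082086e-03, -4.42370653e+01, -1.78023756e+01, -2.68462863e-04,
        8.60236818e-03, -7.76469182e-07]), 'tcp_pos': array([0.14812712, 0.60643415, 0.23030234]), 'tool_rot': array([-0.43698971,  0.55691743,  0.43622652,  0.55550823]), 'force': array([-0.33900458, -0.429108  ,  1.02497607]), 'ft_torque': array([-0.01117791,  0.01733863, -0.00147647]), 'finger_gap': 0.9961783622084738}
scene {'fx': 564.5119230333027, 'fy': 564.5119230333027, 'cx': 325.12315910391294, 'cy': 236.94382216930168, 'T': array([[-0.87931817, -0.36614432,  0.30452897,  0.17586687],
       [-0.47622655,  0.67979355, -0.55775354,  0.78297188],
       [-0.00279854, -0.6354676 , -0.77212246,  0.95733002],
       [ 0.        ,  0.        ,  0.        ,  1.        ]])}
top {'fx': 441.89715203179134, 'fy': 441.89715203179134, 'cx': 318.6182193895675, 'cy': 246.49374072724825, 'T': array([[ 0.01207753, -0.99592277,  0.08939786,  0.4472634 ],
       [-0.99986816, -0.01299885, -0.00973079,  0.15098365],
       [ 0.01085318, -0.08926855, -0.99594846,  1.02749135],
       [ 0.        ,  0.        ,  0.        ,  1.        ]])}
```

View pics/scene0.png

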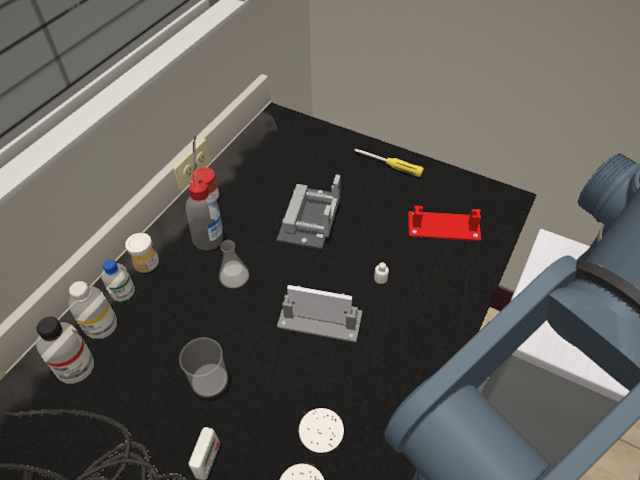

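View pics/top0.png

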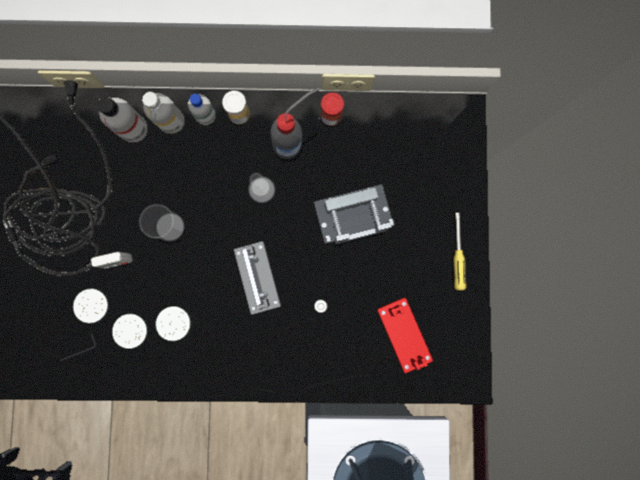

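Run:
```python
import cv2
a=cv2.imread("pics/top0.png")[175:325,220:420]
cv2.imwrite("pics/topz.png",cv2.resize(a,None,fx=4,fy=4,interpolation=cv2.INTER_CUBIC))
a=cv2.imread("pics/scene0.png")[165:345,255:405]
cv2.imwrite("pics/scenez.png",cv2.resize(a,None,fx=3.3,fy=3.3,interpolation=cv2.INTER_CUBIC))
```

```text
(no output)
```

View pics/topz.png

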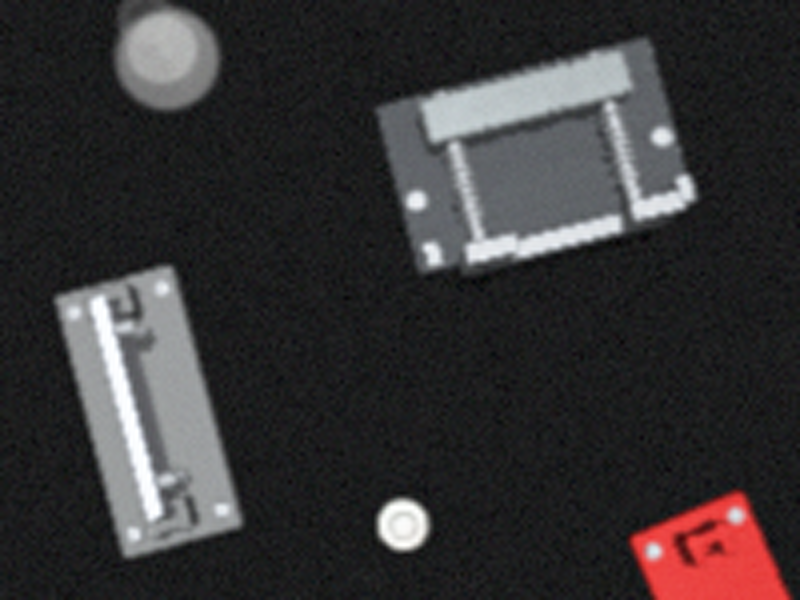

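View pics/scenez.png

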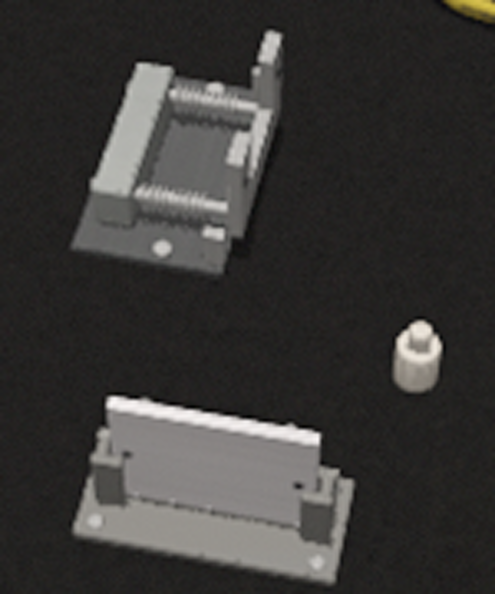

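```bash
cat > h.py <<'E'
import numpy as np, cv2
from station import manip
def cast(n,uv,z):
    c=manip.camera_params(n);T=c["T"];uv=np.atleast_2d(uv).astype(float)
    d=np.c_[(uv[:,0]-c["cx"])/c["fx"],(uv[:,1]-c["cy"])/c["fy"],np.ones(len(uv))]@T[:3,:3].T
    o=T[:3,3]; return (o+d*((z-o[2])/d[:,2])[:,None])
def proj(n,P):
    c=manip.camera_params(n);T=c["T"];p=(np.atleast_2d(P)-T[:3,3])@T[:3,:3]
    return np.c_[p[:,0]/p[:,2]*c["fx"]+c["cx"],p[:,1]/p[:,2]*c["fy"]+c["cy"]]
def rect(n,mask,z,off):
    """largest blob; upsampled mask contours -> world rect"""
    cs,_=cv2.findContours(mask,cv2.RETR_EXTERNAL,cv2.CHAIN_APPROX_NONE)
    c=max(cs,key=cv2.contourArea)[:,0,:]
    W=cast(n,(c+.5)/8-.5+off,z)[:,:2]
    r=cv2.minAreaRect((W*1000).astype(np.float32))
    return r,cv2.boxPoints(r),c
def up(img,x0,x1,y0,y1):
    return cv2.resize(img[y0:y1,x0:x1],None,fx=8,fy=8,interpolation=cv2.INTER_CUBIC),np.array([x0,y0])
E
python3 - <<'E'
from h import *
g=cv2.imread("pics/top0.png",0)
a,o=up(g,225,290,235,322)
bg=np.median(a)
for nm,th,z in(("rack foot",70,.008),("plate top",200,.098),("plate top",180,.098)):
    r,b,c=rect("top",((a>th)*255).astype(np.uint8),z,o); print(nm,r,b.round(1).tolist())
a,o=up(g,305,405,175,255)
for th in(35,45,55):
    r,b,c=rect("top",((a>th)*255).astype(np.uint8),.008,o); print("jig",th,r,b.round(1).tolist())
print(np.histogram(a,20))
for z,th in((.042,130),(.09,160),(.09,180),(.09,200)):
    m=((a>th)*255).astype(np.uint8)
    cs,_=cv2.findContours(m,cv2.RETR_EXTERNAL,cv2.CHAIN_APPROX_NONE)
    for c in sorted(cs,key=cv2.contourArea)[-6:]:
        W=cast("top",(c[:,0]+.5)/8-.5+o,z)[:,:2]*1000; r=cv2.minAreaRect(W.astype(np.float32)); print(z,th,np.round((*r[0],*r[1],r[2]),1), (c[:,0].mean(0)/8+o).round())
E
```

```text
rack foot ((466.0924377441406, 282.75079345703125), (158.33445739746094, 72.46419525146484), 16.36775779724121) [[379.8999938964844, 295.20001220703125], [400.29998779296875, 225.6999969482422], [552.2999877929688, 270.29998779296875], [531.7999877929688, 339.79998779296875]]
plate top ((465.9909362792969, 282.95196533203125), (120.77813720703125, 9.239270210266113), 16.56422996520996) [[406.79998779296875, 270.20001220703125], [409.3999938964844, 261.29998779296875], [525.2000122070312, 295.70001220703125], [522.5999755859375, 304.6000061035156]]
plate top ((467.130859375, 279.030029296875), (122.08328247070312, 19.144245147705078), 15.928240776062012) [[405.79998779296875, 271.5], [411.1000061035156, 253.10000610351562], [528.5, 286.6000061035156], [523.2000122070312, 305.0]]
jig 35 ((615.0947875976562, 59.160221099853516), (113.89569854736328, 173.9640655517578), 15.129566192626953) [[537.4000244140625, 128.3000030517578], [582.7999877929688, -39.70000076293945], [692.7999877929688, -9.899999618530273], [647.4000244140625, 158.0]]
jig 45 ((614.9191284179688, 58.97612380981445), (1
[... 1377 characters left out ...]
0.09 180 [ 6.147e+02 -1.000e-01  9.700e+00  8.900e+00  5.940e+01] [385. 209.]
0.09 180 [578.4 131.7   9.2   9.4   0.7] [324. 225.]
0.09 180 [550.1 122.5  12.3   7.7  21.6] [328. 238.]
0.09 180 [590.8   2.2  35.3  33.4  13. ] [383. 223.]
0.09 180 [564.5  63.5  35.   82.    1.1] [352. 234.]
0.09 180 [636.7  73.4  22.6 109.5  15.1] [351. 199.]
0.09 200 [6.146e+02 2.000e-01 8.200e+00 7.700e+00 4.510e+01] [385. 209.]
0.09 200 [578.4 131.7   8.1   8.3   0.7] [324. 225.]
0.09 200 [550.1 122.5  11.1   6.6  20.8] [328. 238.]
0.09 200 [618.5 109.7   8.5  26.7   3.7] [333. 207.]
0.09 200 [5.834e+02 4.000e-01 1.970e+01 3.200e+01 9.600e+00] [385. 224.]
0.09 200 [557.8  63.2  11.3  82.3  11.3] [356. 235.]
```

Run:
```python
from h import *
from scipy.spatial.transform import Rotation as R
s=manip.sense(); M=R.from_quat(s["tool_rot"]).as_matrix(); print("tool",M.round(4).tolist(),"jaw ang",np.degrees(np.arctan2(M[1,2],M[0,2])))
g=cv2.imread("pics/top0.png",0)
a,o=up(g,305,405,175,255)
m=cv2.morphologyEx(((a>145)*255).astype(np.uint8),cv2.MORPH_OPEN,np.ones((44,44),np.uint8))
r,b,c=rect("top",m,.042,o);print("block",r,b.round(1).tolist())
y=np.array([-np.sin(np.radians(15.3)),np.cos(np.radians(15.3))]);x=np.array([y[1],-y[0]])
print("origin from block",np.array(r[0])-88*x)
# screws
P=[]
for th in(150,):
    m=((a>th)*255).astype(np.uint8)
    for c in cv2.findContours(m,cv2.RETR_EXTERNAL,cv2.CHAIN_APPROX_NONE)[0]:
        uv=(c[:,0].mean(0)+.5)/8-.5+o
        if min(np.hypot(*(uv-[324,225])),np.hypot(*(uv-[386,209])))<4:
            P.append(cast("top",uv,.008)[0,:2]*1000)
print("screws",P,np.mean(P,0)); d=P[0]-P[1]; print(np.degrees(np.arctan2(*(d if d[0]>0 else -d))))
# project hypotheses
for yaw in(15.3,):
    O=np.array(r[0])-88*x
    def w(X,Y,Z): return [*( (O+X*x+Y*y)/1000),Z/1000]
    pts=[w(*p) for p in [(0,60,90),(0,32,90),(0,-32,90),(0,-60,90),(10,60,90),(10,-60,90),(8,70,37),(8,78,37),(8,-70,37),(8,-78,37),(110,83,8),(110,-83,8),(8,83,8),(0,0,45),(0,60,18),(0,-60,18)]]
    for n in("top","scene"):
        q=proj(n,pts); im=cv2.imread(f"pics/{n}0.png")
        x0,y0,x1,y1=(305,175,405,255) if n=="top" else (265,165,355,255)
        big=cv2.resize(im[y0:y1,x0:x1],None,fx=6.5,fy=6.5,interpolation=cv2.INTER_CUBIC)
        for i,p in enumerate(q): cv2.circle(big,tuple(((p+.5-[x0,y0])*6.5).astype(int)),2,[(0,0,255),(0,255,0),(255,128,0)][i%3],-1)
        cv2.imwrite(f"pics/chk_{n}.png",big)
```

```text
tool [[-0.0008, -0.9714, 0.2375], [-0.0018, 0.2375, 0.9714], [-1.0, 0.0003, -0.0019]] jaw ang 76.25919632592469
block ((646.0588989257812, 68.87001037597656), (26.198963165283203, 118.16117095947266), 15.416107177734375) [[617.7000122070312, 122.30000305175781], [649.0999755859375, 8.399999618530273], [674.4000244140625, 15.399999618530273], [643.0, 129.3000030517578]]
origin from block [561.1778461   45.64918198]
screws [array([589.81809972, 129.87538414]), array([629.38108069, -13.23992055])] [609.59959021  58.3177318 ]
164.54700269520166
```

View pics/chk_top.png

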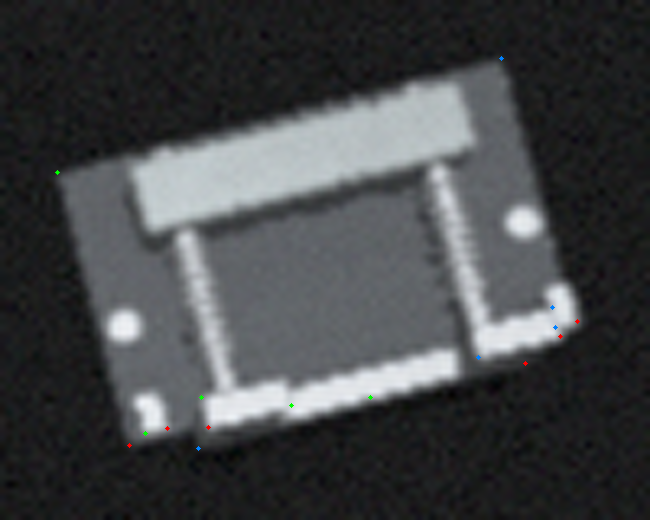

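View pics/chk_scene.png

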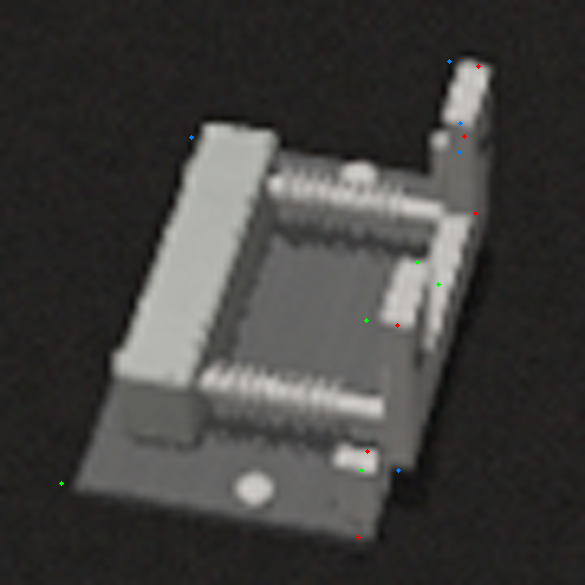

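Run:
```python
from h import *
g=cv2.imread("pics/scene0.png",0)
a,o=up(g,275,367,275,345)
for th in(190,210,225):
    r,b,c=rect("scene",((a>th)*255).astype(np.uint8),.098,o);print("plate scene",th,r,b.round(1).tolist())
r,b,c=rect("scene",((a>60)*255).astype(np.uint8),.008,o);print("foot",r)
a,o=up(g,260,352,165,255)
m=cv2.morphologyEx(((a>135)*255).astype(np.uint8),cv2.MORPH_OPEN,np.ones((44,44),np.uint8))
r,b,c=rect("scene",m,.042,o);print("block",r,b.round(1).tolist())
print(proj("top",[[.148,.606,.23]]),proj("scene",[[.148,.606,.23]]))
```

```text
plate scene 190 ((462.7073669433594, 281.7130126953125), (119.6766357421875, 9.229841232299805), 16.360397338867188) [[404.0, 269.29998779296875], [406.6000061035156, 260.3999938964844], [521.4000244140625, 294.1000061035156], [518.7999877929688, 303.0]]
plate scene 210 ((462.61102294921875, 281.7481994628906), (118.9733657836914, 7.86820650100708), 16.34440040588379) [[404.3999938964844, 268.79998779296875], [406.6000061035156, 261.20001220703125], [520.7999877929688, 294.70001220703125], [518.5999755859375, 302.29998779296875]]
plate scene 225 ((462.5030212402344, 281.482666015625), (118.12519836425781, 6.586333751678467), 16.46466636657715) [[404.8999938964844, 267.8999938964844], [406.79998779296875, 261.6000061035156], [520.0999755859375, 295.1000061035156], [518.2000122070312, 301.3999938964844]]
foot ((468.3246154785156, 268.23046875), (161.33360290527344, 105.81836700439453), 16.427274703979492)
block ((641.2863159179688, 68.71511840820312), (25.611610412597656, 120.03760528564453), 15.726794242858887) [[612.7000122070312, 123.0], [645.2000122070312, 7.5], [669.9000244140625, 14.399999618530273], [637.2999877929688, 130.0]]
[[ 48.04880964 456.89110058]] [[421.09936983 541.88172125]]
```

Call:
send_rows:
  steps:
    - [[0,0.045,-0.035,0,0.08],[0,0.085,-0.075,0,0.16],[0,0.125,-0.12,0,0.24],[0,0.165,-0.165,0,0.32],[0,0.205,-0.21,0,0.4],[0,0.245,-0.25,-0.01,0.48],[0,0.285,-0.29,-0.02,0.527],[0,0.316,-0.324,-0.03,0.527]]
  grip_force: 60

```text
t: 1.1
tcp_pos: [0.4658, 0.2813, 0.2008]
tool_rot: [0.566, -0.424, -0.566, -0.424]
force: [0.1, 0.2, -0.1]
finger_gap: 1.002
```

Call:
send_rows:
  steps:
    - [[0,0,0,0,0],[0,0,0,0,0]]

```text
t: 1.35
tcp_pos: [0.4638, 0.2831, 0.201]
tool_rot: [-0.566, 0.424, 0.567, 0.423]
force: [-0.2, -0.4, 0.6]
finger_gap: 1.002
```

```bash
cat > st.py <<'E'
from h import *
from scipy.spatial.transform import Rotation as R
def st():
    s=manip.sense(); M=R.from_quat(s["tool_rot"]).as_matrix()
    print("t",round(s["t"],2),"tcp",(s["tcp_pos"]*1000).round(1),"jaw",np.degrees(np.arctan2(M[1,2],M[0,2])).round(2),"tilt",M[:,0].round(3),"F",s["force"].round(2),"gap",round(s["finger_gap"],3),"q",s["q"].round(2)); return s
E
python3 - <<'E'
from st import *
st()
a=manip.snapshot("top")[:,:,::-1];b=manip.snapshot("scene")[:,:,::-1]
cv2.imwrite("pics/t1.png",np.hstack([cv2.resize(a[175:325,190:340],(400,400)),cv2.resize(b[200:360,240:400],(400,400))]))
E
```

```text
t 1.35 tcp [463.8 283.1 201. ] jaw 106.42 tilt [-0.001  0.    -1.   ] F [-0.17 -0.42  0.59] gap 1.002 q [ 0.34  0.46  1.67  0.    1.02 -1.52]
```

View pics/t1.png

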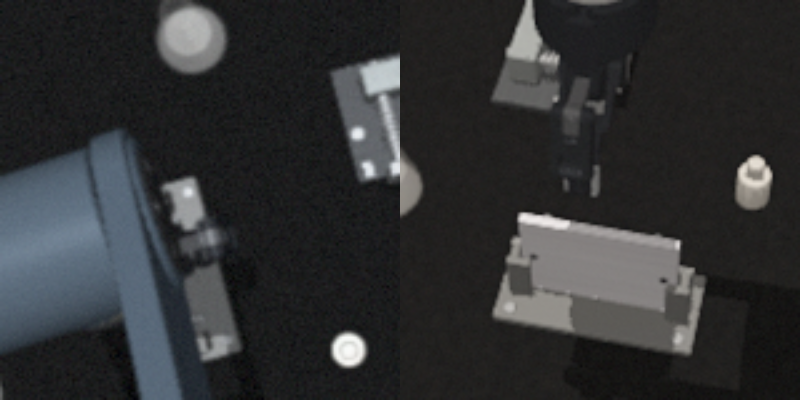

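Call:
send_rows:
  steps:
    - [[0,0,-0.001,-0.04,0],[0,0,-0.001,-0.08,0],[0,0,-0.001,-0.11,0],[0,0,-0.001,-0.135,0],[0,0,-0.001,-0.153,0],[0,0,-0.001,-0.153,0],[0.2,0,-0.001,-0.153,0],[0.4,0,-0.001,-0.153,0]]

```text
t: 2.45
tcp_pos: [0.4649, 0.2827, 0.0494]
tool_rot: [0.567, -0.422, -0.566, -0.424]
force: [-0.3, 0.2, 0.0]
finger_gap: 0.609
```

Call:
send_rows:
  steps:
    - [[0.6,0,0,0,0],[0.75,0,0,0,0],[0.8,0,0,0,0],[0.82,0,0,0,0]]

```text
t: 2.95
tcp_pos: [0.4644, 0.282, 0.0483]
tool_rot: [-0.566, 0.423, 0.566, 0.423]
force: [0.6, 0.0, 0.8]
finger_gap: 0.184
```

Run:
```python
from st import *
st()
b=manip.snapshot("scene")[:,:,::-1]
cv2.imwrite("pics/t2.png",cv2.resize(b[230:350,260:380],(600,600),interpolation=cv2.INTER_CUBIC))
```

```text
t 2.95 tcp [464.4 282.   48.3] jaw 106.44 tilt [ 0.  0. -1.] F [0.63 0.04 0.81] gap 0.184 q [ 0.34  0.7   1.77  0.    0.67 -1.52]
```

View pics/t2.png

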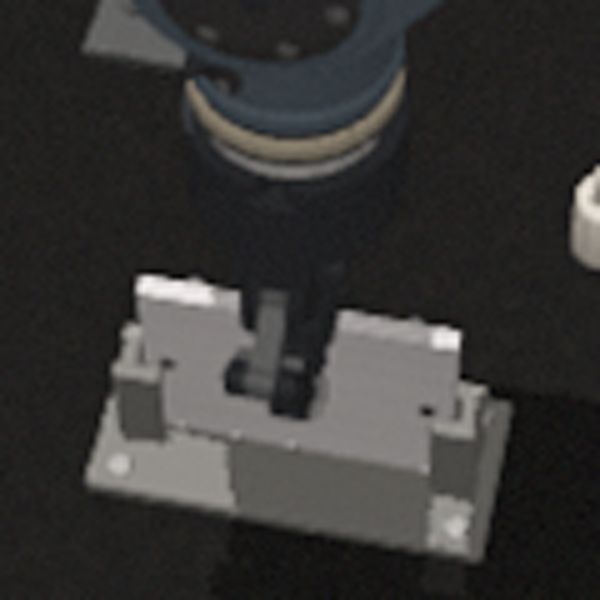

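Call:
send_rows:
  steps:
    - [[0.88,0,0,0,0],[0.92,0,0,0,0],[1,0,0,0,0],[1,0,0,0,0],[1,0,0,0,0]]
  grip_force: 60

```text
t: 3.62
tcp_pos: [0.4644, 0.2821, 0.0484]
tool_rot: [0.566, -0.423, -0.566, -0.423]
force: [-0.1, -0.4, 1.6]
finger_gap: 0.086
```

Run:
```python
from st import *
st()
```

```text
t 3.62 tcp [464.4 282.1  48.4] jaw 106.46 tilt [ 0. -0. -1.] F [-0.11 -0.36  1.57] gap 0.086 q [ 0.34  0.7   1.77 -0.    0.67 -1.52]
```

Call:
send_rows:
  steps:
    - [[1,0,0,0.01,0],[1,0,0,0.03,0],[1,0,0,0.055,0],[1,0,0,0.085,0],[1,0,0,0.115,0],[1,0,0,0.135,0],[1,0,0,0.135,0]]

```text
t: 4.5
tcp_pos: [0.4652, 0.2825, 0.185]
tool_rot: [0.567, -0.422, -0.566, -0.424]
force: [0.1, -0.8, -3.0]
finger_gap: 0.084
```

Run:
```python
from st import *
st()
b=manip.snapshot("scene")[:,:,::-1]
cv2.imwrite("pics/t3.png",cv2.resize(b[180:350,240:410],(600,600),interpolation=cv2.INTER_CUBIC))
```

```text
t 4.5 tcp [465.2 282.5 185. ] jaw 106.46 tilt [ 0.004  0.001 -1.   ] F [ 0.12 -0.81 -3.04] gap 0.084 q [ 0.34  0.48  1.69  0.    0.97 -1.52]
```

View pics/t3.png

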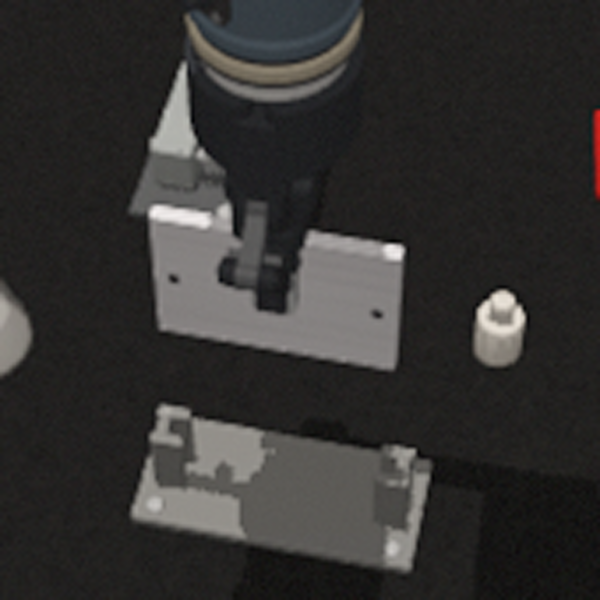

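Call:
send_rows:
  steps:
    - [[1,0.006,-0.03,0,-0.16],[1,0.012,-0.055,0,-0.32],[1,0.018,-0.08,0,-0.48],[1,0.024,-0.105,0,-0.64],[1,0.03,-0.13,0,-0.8],[1,0.036,-0.155,0,-0.96],[1,0.04,-0.18,0,-1.12],[1,0.043,-0.205,0,-1.28]]

```text
t: 5.55
tcp_pos: [0.5064, 0.0763, 0.1818]
tool_rot: [-0.199, 0.679, 0.2, 0.677]
force: [-0.2, -0.8, -2.8]
finger_gap: 0.086
```

Call:
send_rows:
  steps:
    - [[1,0.004,-0.025,0,-0.16],[1,0.008,-0.044,0,-0.307],[1,0.008,-0.044,0,-0.307],[1,0.008,-0.044,0,-0.307],[1,0.008,-0.044,0,-0.307]]

```text
t: 6.18
tcp_pos: [0.5148, 0.034, 0.1829]
tool_rot: [-0.096, 0.701, 0.096, 0.7]
force: [-0.6, -0.5, -1.5]
finger_gap: 0.08
```

Run:
```python
from st import *
st()
a=manip.snapshot("top")[:,:,::-1];b=manip.snapshot("scene")[:,:,::-1]
cv2.imwrite("pics/t4.png",np.hstack([cv2.resize(a[165:315,275:425],(400,400)),cv2.resize(b[150:310,240:400],(400,400))]))
```

```text
t 6.17 tcp [514.8  34.  182.9] jaw 15.64 tilt [-0.001  0.    -1.   ] F [-0.56 -0.49 -1.48] gap 0.08 q [-0.15  0.45  1.75  0.    0.94 -0.42]
```

View pics/t4.png

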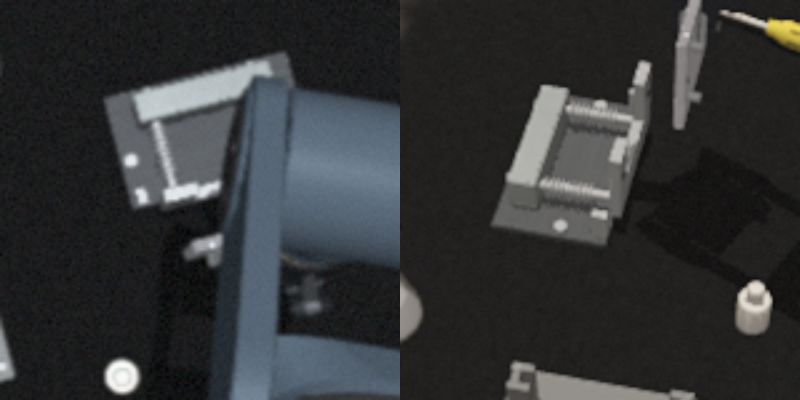

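Call:
send_rows:
  steps:
    - [[1,0,0,-0.03,0],[1,0,0,-0.065,0],[1,0,0,-0.095,0],[1,0,0,-0.115,0],[1,0,0,-0.1245,0],[1,0,0,-0.1245,0],[1,0,0,-0.1245,0]]

```text
t: 7.15
tcp_pos: [0.5161, 0.0331, 0.0596]
tool_rot: [-0.096, 0.7, 0.095, 0.701]
force: [0.5, -1.3, -3.2]
finger_gap: 0.087
```

Run:
```python
from st import *
st()
a=manip.snapshot("top")[:,:,::-1];b=manip.snapshot("scene")[:,:,::-1]
cv2.imwrite("pics/top5.png",a);cv2.imwrite("pics/scene5.png",b)
cv2.imwrite("pics/t5.png",np.hstack([cv2.resize(a[195:275,290:370],(400,400),interpolation=cv2.INTER_CUBIC),cv2.resize(b[160:250,285:375],(400,400),interpolation=cv2.INTER_CUBIC)]))
```

```text
t 7.15 tcp [516.1  33.1  59.6] jaw 15.54 tilt [ 0.002 -0.    -1.   ] F [ 0.51 -1.28 -3.16] gap 0.087 q [-0.15  0.66  1.84  0.    0.64 -0.42]
```

View pics/t5.png

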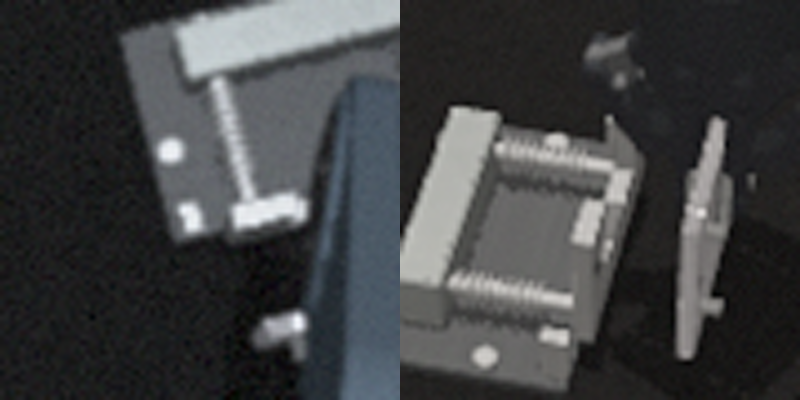

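Call:
send_rows:
  steps:
    - [[1,0.008,0.002,0,0],[1,0.016,0.0045,0,0],[1,0.024,0.0067,0,0],[1,0.027,0.0075,0,0],[1,0.027,0.0075,0,0],[1,0.027,0.0075,0,0]]

```text
t: 8.0
tcp_pos: [0.5419, 0.0406, 0.0586]
tool_rot: [-0.095, 0.701, 0.096, 0.7]
force: [0.5, -0.5, -2.3]
finger_gap: 0.085
```

Run:
```python
from st import *
st()
a=manip.snapshot("top")[:,:,::-1];b=manip.snapshot("scene")[:,:,::-1]
st()
cv2.imwrite("pics/top6.png",a);cv2.imwrite("pics/scene6.png",b)
cv2.imwrite("pics/t6a.png",cv2.resize(a[210:260,310:370],(720,600),interpolation=cv2.INTER_CUBIC))
cv2.imwrite("pics/t6b.png",cv2.resize(b[170:250,300:370],(525,600),interpolation=cv2.INTER_CUBIC))
```

```text
t 8.0 tcp [541.9  40.6  58.6] jaw 15.53 tilt [-0.001  0.    -1.   ] F [ 0.45 -0.49 -2.35] gap 0.085 q [-0.13  0.68  1.77 -0.    0.69 -0.4 ]
t 8.1 tcp [542.   40.6  58.7] jaw 15.52 tilt [-0.001  0.    -1.   ] F [ 0.08  0.95 -2.43] gap 0.086 q [-0.13  0.68  1.77 -0.    0.69 -0.4 ]
```

View pics/t6a.png

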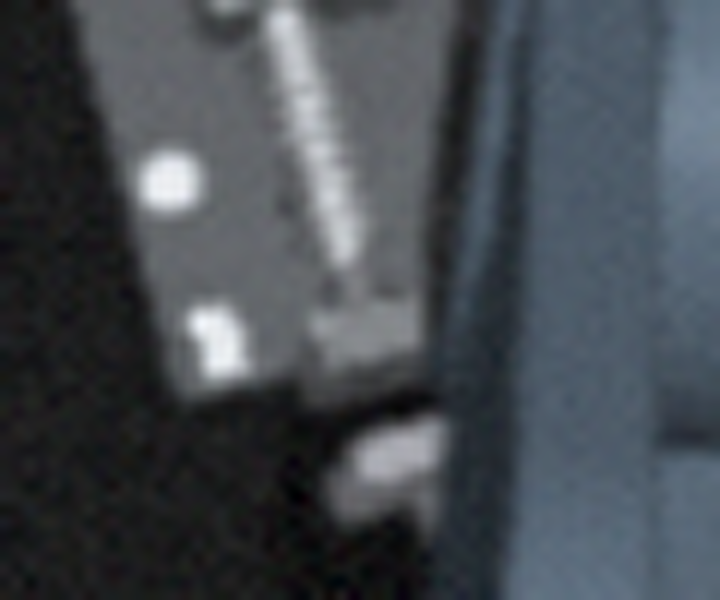

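View pics/t6b.png

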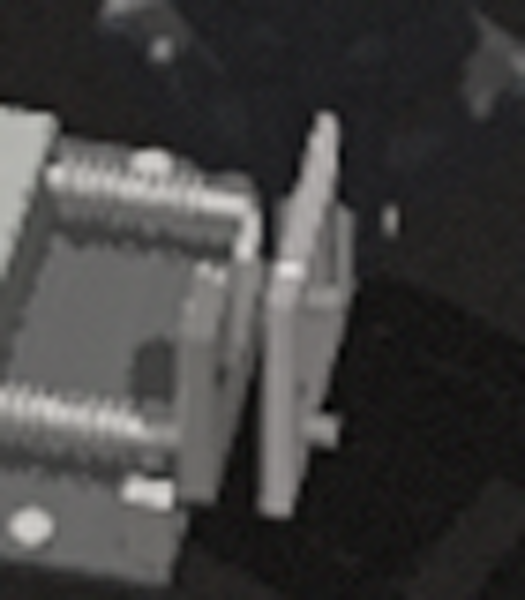

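Run:
```python
from h import *
ya=np.radians(15.5);X=np.array([np.cos(ya),np.sin(ya)]);Y=np.array([-X[1],X[0]]);O=np.array([558.9,45.3])
def f(nm,n,p,s,o,z):
    uv=(np.array(p)+.5)/s-.5+o; w=cast(n,uv,z/1000)[0,:2]*1000-O; print(nm,(w@X).round(1),(w@Y).round(1))
t=np.array([310,210]);s=np.array([300,170])
f("top stop backL z90","top",(312,318),12,t,90);f("top stop frontL","top",(322,362),12,t,90)
f("top plate backL z108","top",(348,447),12,t,108);f("top plate frontL z108","top",(360,483),12,t,108)
f("scene stop frontlow z18","scene",(213,500),7.5,s,18)
f("scene stop fronttop z90","scene",(213,342),7.5,s,90);f("scene stop backtop z90","scene",(180,336),7.5,s,90)
f("scene plate flat low z18","scene",(258,512),7.5,s,18);f("scene plate stud low","scene",(292,515),7.5,s,18)
f("scene plate flat top z108","scene",(267,300),7.5,s,108);f("scene plate stud top","scene",(297,305),7.5,s,108)
```

```text
top stop backL z90 11.8 59.7
top stop frontL 3.7 60.0
top plate backL z108 -13.4 60.8
top plate frontL z108 -20.0 60.5
scene stop frontlow z18 -1.8 57.0
scene stop fronttop z90 -2.5 60.3
scene stop backtop z90 6.8 60.1
scene plate flat low z18 -15.4 58.5
scene plate stud low -25.2 57.5
scene plate flat top z108 -16.9 57.8
scene plate stud top -25.2 57.8
```

Call:
send_rows:
  steps:
    - [[1,0.0048,0.0013,0,0],[1,0.0096,0.0027,0,0],[1,0.0116,0.0032,0,0],[1,0.0116,0.0032,0,0],[1,0.0116,0.0032,0,0]]

```text
t: 8.72
tcp_pos: [0.5537, 0.0438, 0.0587]
tool_rot: [-0.096, 0.701, 0.096, 0.7]
force: [-0.7, 0.4, -2.3]
finger_gap: 0.086
```

Run:
```python
from st import *
st()
a=manip.snapshot("top")[:,:,::-1];b=manip.snapshot("scene")[:,:,::-1]
st()
cv2.imwrite("pics/t7a.png",cv2.resize(a[210:260,310:370],(720,600),interpolation=cv2.INTER_CUBIC))
cv2.imwrite("pics/t7b.png",cv2.resize(b[170:250,300:370],(525,600),interpolation=cv2.INTER_CUBIC))
```

```text
t 8.72 tcp [553.7  43.8  58.7] jaw 15.53 tilt [-0.001  0.    -1.   ] F [-0.72  0.37 -2.27] gap 0.086 q [-0.12  0.69  1.74 -0.    0.71 -0.39]
t 8.82 tcp [553.8  43.8  58.8] jaw 15.53 tilt [-0.  0. -1.] F [-0.55  0.61 -2.01] gap 0.086 q [-0.12  0.69  1.74 -0.    0.71 -0.39]
```

View pics/t7a.png

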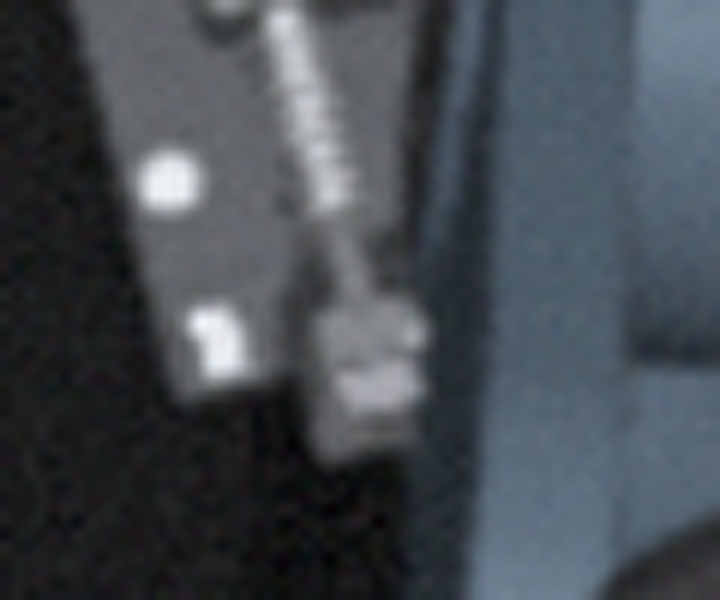

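View pics/t7b.png

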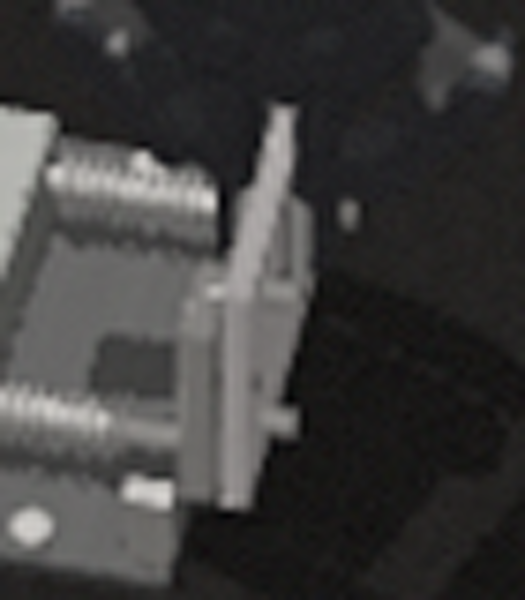

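Call:
send_rows:
  steps:
    - [[1,0.0013,0.0,-0.0003,0],[1,0.0025,0.0003,-0.0003,0],[1,0.0037,0.0006,-0.0003,0],[1,0.0049,0.0009,-0.0003,0],[1,0.0049,0.0009,-0.0003,0],[1,0.0049,0.0009,-0.0003,0]]

```text
t: 9.57
tcp_pos: [0.5584, 0.0446, 0.0584]
tool_rot: [-0.095, 0.701, 0.096, 0.7]
force: [-2.6, -2.1, -1.5]
finger_gap: 0.084
```

Run:
```python
from st import *
st()
```

```text
t 9.57 tcp [558.4  44.6  58.4] jaw 15.53 tilt [-0.001 -0.    -1.   ] F [-2.64 -2.08 -1.55] gap 0.084 q [-0.12  0.7   1.73 -0.    0.72 -0.39]
```

Call:
send_rows:
  steps:
    - [[1,0.001,0.0003,0,0],[1,0.002,0.0005,0,0],[1,0.003,0.0008,0,0],[1,0.0039,0.0011,0,0],[1,0.0039,0.0011,0,0],[1,0.0039,0.0011,0,0]]

```text
t: 10.32
tcp_pos: [0.5617, 0.0456, 0.0584]
tool_rot: [-0.096, 0.702, 0.096, 0.7]
force: [-5.1, -2.7, -0.2]
finger_gap: 0.085
```

Run:
```python
from st import *
X=np.array([np.cos(np.radians(15.5)),np.sin(np.radians(15.5)),0])
fs=[manip.sense()["force"]]
for i in range(6):
    b=manip.snapshot("scene" if i%2 else "top")[:,:,::-1]
    cv2.imwrite(f"pics/p8_{i%2}.png",b); fs.append(manip.sense()["force"])
    if i%2==0:a=b
st(); fs=np.array(fs);print(-(fs@X).round(2),-(fs@X).mean(),fs.mean(0))
cv2.imwrite("pics/t8a.png",cv2.resize(a[210:260,310:370],(720,600),interpolation=cv2.INTER_CUBIC))
cv2.imwrite("pics/t8b.png",cv2.resize(b[170:250,290:360],(525,600),interpolation=cv2.INTER_CUBIC))
```

```text
t 10.62 tcp [561.6  45.6  58.4] jaw 15.55 tilt [-0.003 -0.    -1.   ] F [-4.52 -3.7   0.54] gap 0.085 q [-0.12  0.7   1.72 -0.    0.73 -0.39]
[5.65 5.24 4.67 5.51 5.03 6.28 5.34] 5.387863151227847 [-4.74889868 -3.03728743  0.13495071]
```

View pics/t8a.png

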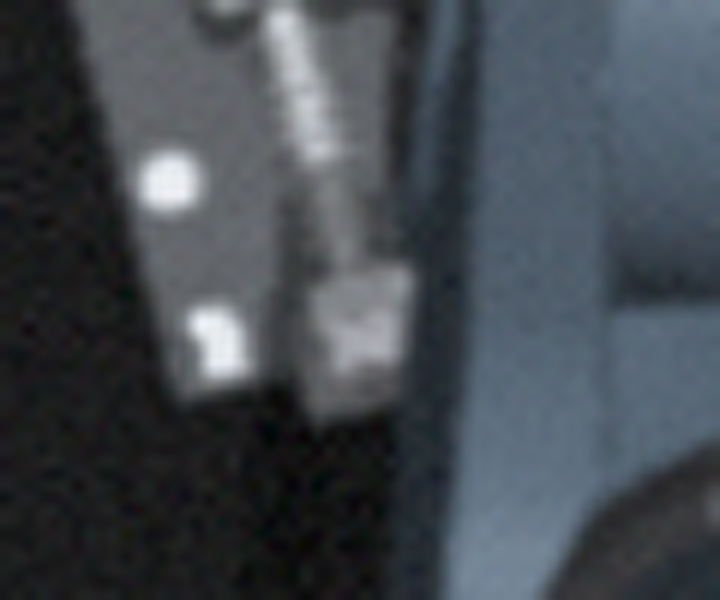

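View pics/t8b.png

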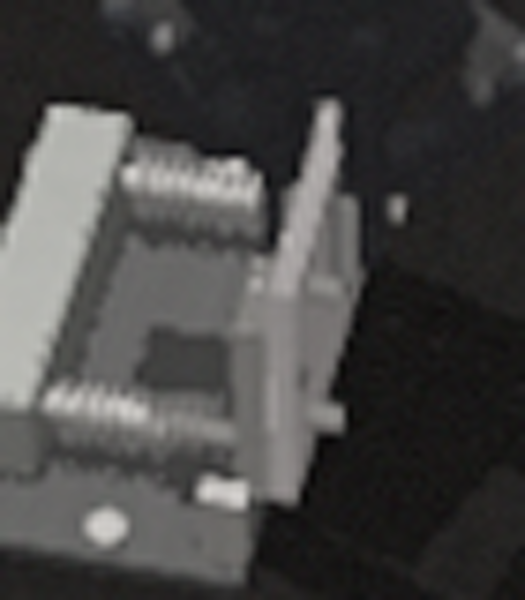

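Call:
send_rows:
  steps:
    - [[1,0.001,0.0002,0,0],[1,0.002,0.0005,0,0],[1,0.0029,0.0008,0,0],[1,0.0029,0.0008,0,0],[1,0.0029,0.0008,0,0],[1,0.0029,0.0008,0,0]]

```text
t: 11.38
tcp_pos: [0.5636, 0.0461, 0.0584]
tool_rot: [-0.096, 0.702, 0.096, 0.699]
force: [-7.4, -5.0, 1.0]
finger_gap: 0.089
```

```bash
cat > chk.py <<'E'
from st import *
import sys
k=sys.argv[1]
X=np.array([np.cos(np.radians(15.5)),np.sin(np.radians(15.5)),0])
fs=[manip.sense()["force"]]
A=[];B=[]
for i in range(8):
    (B if i%2 else A).append(manip.snapshot("scene" if i%2 else "top")[:,:,::-1].astype(float)); fs.append(manip.sense()["force"])
a=np.mean(A,0).astype(np.uint8);b=np.mean(B,0).astype(np.uint8)
cv2.imwrite(f"pics/m{k}_top.png",a);cv2.imwrite(f"pics/m{k}_scene.png",b)
st(); fs=np.array(fs);print(-(fs@X).round(2),-(fs@X).mean(),fs.mean(0))
cv2.imwrite(f"pics/t{k}a.png",cv2.resize(a[210:260,310:370],(720,600),interpolation=cv2.INTER_CUBIC))
cv2.imwrite(f"pics/t{k}b.png",cv2.resize(b[170:250,290:360],(525,600),interpolation=cv2.INTER_CUBIC))
E
python3 chk.py 9
```

```text
t 11.78 tcp [563.6  46.1  58.4] jaw 15.56 tilt [-0.005 -0.001 -1.   ] F [-7.33 -4.83  2.32] gap 0.086 q [-0.12  0.7   1.71 -0.    0.73 -0.39]
[8.46 7.81 7.95 7.42 7.65 7.78 7.81 8.11 8.35] 7.9284632261184 [-6.97467484 -4.5182663   2.00141567]
```

View pics/t9a.png

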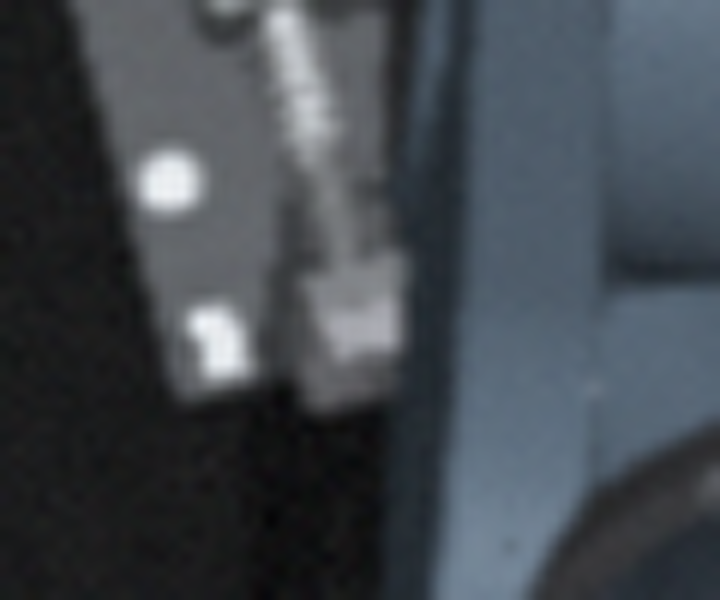

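View pics/t9b.png

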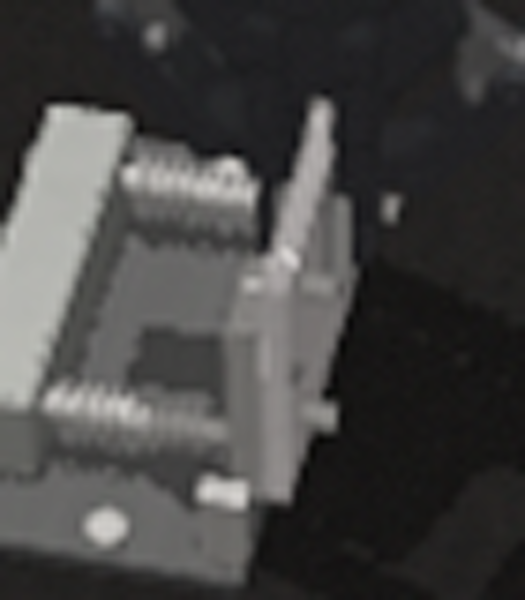

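Run:
```python
from h import *
ya=np.radians(15.5);X=np.array([np.cos(ya),np.sin(ya)]);Y=np.array([-X[1],X[0]])
pts=[(8,60,108),(0,60,108),(0,60,18),(8,60,18),(18,60,90),(8,60,90),(18,60,18),(0,-60,108),(8,-60,108)]
cur={}
for n,c,s,o,wh in(("top",(646.06,68.87),12,(310,210),(60,50)),("scene",(641.29,68.72),7.5,(290,170),(70,80))):
    O=np.array(c)-88*X
    im=cv2.imread(f"pics/m9_{n}.png")[o[1]:o[1]+wh[1],o[0]:o[0]+wh[0]]
    big=cv2.resize(im,None,fx=s,fy=s,interpolation=cv2.INTER_CUBIC)
    q=proj(n,[[*((O+p[0]*X+p[1]*Y)/1000),p[2]/1000] for p in pts])
    q=(q+.5-o)*s
    for i,p in enumerate(q): cv2.circle(big,tuple(p.astype(int)),3,(0,0,255) if i in(0,1,2,3,7,8) else (0,255,0),-1)
    cv2.imwrite(f"pics/ov_{n}.png",big)
# stop travel: back edge of near side face, scene rows between z~40..80
ref=cv2.imread("pics/scene6.png",0).astype(float);now=cv2.imread("pics/m9_scene.png",0).astype(float)
for r in range(218,232,2):
    print(r,ref[r-1:r+2,314:336].mean(0).round().astype(int),now[r-1:r+2,314:336].mean(0).round().astype(int))
O=np.array((641.29,68.72))-88*X
for t in(0,8): print(proj("scene",[[*((O+(10+t)*X+60*Y)/1000),z] for z in(.03,.06)]))
```

```text
218 [103 104 104  87  62  63  64  63  62  85 109 106 106 103  89  73  90  99
  84  72  38  98] [ 65  66  65  64  64  73  96 108 106 104 128 149 135 134 120 101 107 117
 117  99  41  19]
220 [104 105  99  79  63  63  64  64  62  86 111 107 106 104  83  60  83  90
  80  41  38 103] [ 64  65  64  64  63  71  95 108 106 105 120 138 135 134 116  92 108 118
 111  75  20  20]
222 [116 106 106  89  64  71  72  70  64  94 117 107 105 103  90  79  89  86
  64  15  42 104] [ 89  87  88  83  69  70  95 108 106 105 113 129 136 136 126 110 114 114
 105  50  31  21]
224 [161 141 149 124  98  98  98  94  87 108 117 106 106 103  93  88  89  76
  37  15  47 106] [118 110 115 100  82  75  95 108 106 105 112 129 137 137 128 115 122 130
 128 116 100  28]
226 [169 178 176 181 168 128 123 118 118 122 115 105 106 103  93  88  83  58
  22  18  50 108] [127 128 128 126 120 115 107 106 106 105 111 129 136 136 128 113 113 108
 104 116 101  24]
228 [118 130 132 142 145 139 133 125 129 125 111 105 105 102  94  89  73  31
  18  18  51 109] [101 107 112 114 116 114 107 105 104 104 110 127 136 136 129 115 104  55
  32  39  36  22]
230 [ 91  86  92  86  91 105 106  96  81  90 103 105 106 103  96  80  47  21
  20  16  51 109] [ 73  76  82  77  78  85  90 106 106 105 110 126 137 138 132 112  83  20
  20  20  21  22]
[[323.28613074 233.13809057]
 [323.21019862 223.97859435]]
[[319.64700648 232.50231235]
 [319.50005617 223.33931962]]
```

View pics/ov_top.png

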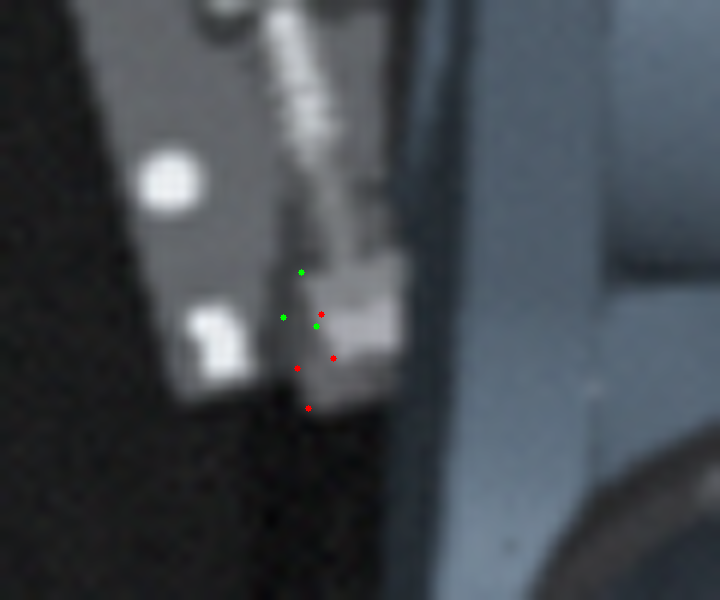

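View pics/ov_scene.png

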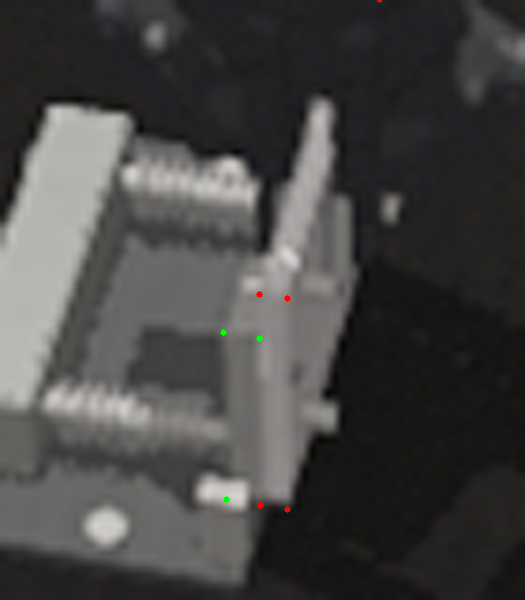

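Run:
```python
from st import *
st()
print(manip.sign_off())
```

```text
t 11.78 tcp [563.6  46.1  58.4] jaw 15.56 tilt [-0.005 -0.001 -1.   ] F [-7.33 -4.83  2.32] gap 0.086 q [-0.12  0.7   1.71 -0.    0.73 -0.39]
the job is handed in; nothing more can be done
None
```

I took the plate out of the rack, turned it about 91° so its flat face meets the stop, and pressed it in. I handed the job in at 11.8 s with the plate still gripped (60 N) and pressed. The flask, beaker, weight, screwdriver and red look-alike were never approached.

**Push:** the force along the pressing direction averaged 7.9 N (7.4 to 8.5 N), close to the 8 N wanted. The stop's edge in the scene view had moved by about 7.3 mm (±0.5). The arm's own position suggested about 8.7 mm. These bracket 8 mm, well short of the 16 mm end.

**Fit:** in both views the plate's lower and left edges matched the stop's to within about 1 mm. The arm hid the right edge in the top view. The plate's turn is within about 0.1° of the jig's, and the tool leans about 0.3°.

**Checks that disagreed:**
- The two cameras differed by 3 to 5 mm in absolute position, so I averaged them and relied on plate-to-stop comparisons.
- About 2.5 N sideways and 4 N upward remain at the contact. I take this as friction; both readings stayed steady.

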